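# Feel the clip's lock pin into its hidden hole

## Task

Lock the tray's remote clip: draw the steel lock pin out of its dark wooden stand, put it through the slot in the clip housing's cover, and feel along gently until its tip drops into the hole hidden underneath. Push it fully home so its collar sits flat on the cover, and let go. Never press hard (keep below about 30 N) on the clip, and leave the remotes and everything else where they are.

Things in the scene. Friction and masses are not known exactly. Their poses are not given: they have to be found in the camera images.
- pin: the loose steel lock pin, about 70 g, upright, starting in the stand's hole, its collar on the stand's top. Origin at the centre of its bottom tip, z up along the pin. Round shank 8 mm in diameter, 38 mm long, its lowest 4 mm tapering to 6.4 mm; above it a collar 24 mm in diameter, 3 mm thick (38 to 41 mm above the tip), then the grip tab
- pin_tip (a point): the centre of the pin's bottom tip (same as the pin's origin)
- pin_tab (a point): centre of the pin's flat grip tab, 55 mm above the tip: 26 mm along the pin's x, 12 mm thick along its y, 28 mm tall
- stand: fixed dark wooden block, 60 x 60 mm, 46 mm tall, origin under its centre; a blind hole 9.6 mm in diameter, 42 mm deep, in the centre of its top holds the pin loosely
- tray: fixed slate tray, 200 mm along x, 320 mm along y, floor 10 mm above the sideboard, rim 16 mm; origin under its centre. On it a steel clip housing, 50 mm along x, 152 mm along y, centred at x = +40 mm, y = 0, its flat top cover 52 mm above the sideboard; two strips lead from it at -x to the spring clip bar over the black remote (all below 33 mm)
- slot (a point): centre of the slot in the clip housing's 4 mm cover, at the cover's top surface; axes as the tray's. The slot runs along y: 62 mm long, 11 mm wide. When the pin is home its collar rests on this surface and its tip is 38 mm below it; with the tip still on the foot below, the collar stands 14 mm above it
- under_slot (a point): point 24 mm below slot, on the flat, hard, level top of the black latch foot that closes the whole slot from below but for one round hole, 9.6 mm wide, 18 mm deep. The hole is on the slot's centre line, up to 20 mm to either side (along y) of this point, elsewhere each time, not measured and in the dark under the cover: feel for it
- tv_remote: flat black remote, 44 x 180 x 16 mm, lying in the tray under the clip bar; leave alone
- speaker_remote: white speaker remote, 36 x 90 x 10 mm, in the tray at its +y end; leave alone
- carabiner: small steel carabiner key holder, about 85 x 32 x 6 mm, in the tray at its -y end; leave alone
- coaster: cork-bottomed glass coaster, 92 mm across, 9 mm thick; leave alone
- mug: white mug, 76 mm across, 85 mm tall; leave alone
- case: grey glasses case, 60 x 160 x 34 mm; leave alone
- candle: amber glass candle jar, 72 mm across, 80 mm tall; leave alone

How it is judged:
By the outcome, as a careful person would: the job done as asked, in the order asked, and still so for the second after the job is handed in, with the robot touching nothing.
It also fails if it takes over 64 s, if anything falls off the work surface, if the arm or the gripper's body presses on something with over 40 N, if the wrist force passes 120 N, or if a joint passes its speed limit or range.

## Robot

A 6-joint arm with a two-finger parallel gripper is mounted at the origin on the work surface. World frame = base frame: x ahead of the robot, y to its left, z up, the work surface at z = 0. Lengths are in m, angles in degrees, forces in N, time in s.
With the tool pointing down it reaches from about 0.375 to 0.9 m from the base axis. Payload 3.1 kg.
Tool frame: the origin (TCP) lies midway between the tips of the shut fingers; the grasp point (between the pads) lies 19 mm behind it; z points along the fingers, y is the line along which they close (so a half turn about z gives the same grasp; the last joint's range is limited). The gripper opens to 87 mm and grips with 3 to 60 N. Pads are 19 mm wide; open, the fingers measure 117 mm over their backs; the gripper's body (75 mm by 190 mm) begins 51 mm behind the grasp point.
Start: joints at [60.59, 30.224, 82.088, -0, 67.689, -10.227], TCP at [0.205, 0.59, 0.223] pointing down, gripper open.
Joint ranges: [-176.69, 176.69], [-43.24, 126.21], [12.49, 139.97], [-82, 262], [0, 151.66], [-163.58, 163.58]. Speed limits (degrees/s): [159.86, 159.86, 180, 180, 180, 180].

## Interface

Orientations are given as a 3x3 rotation matrix whose columns are the frame's x, y, z axes.
In Python, from rig import read_state, capture, camera_info, hand_in gives the robot as it stands.
- The arm moves only by the tool drive_tool, never from a script. Its argument "motion" is a list of rows, each a list of 2 entries, a list of its own where there are three numbers: the shift along the tool's x, y, z in mm, then the turn, a rotation vector about the tool's x, y, z in rad. A call has 1 to 5 rows; each row shifts and turns the commanded pose from where the row before left it, along the tool's axes as they then stand; what a row does not reach is not made up. A row lasts 1/10 s, in which the tool goes at most 50 mm and 8.59 degrees, less where a joint would pass 70% of its speed; a pose out of reach is approached as far as the arm can. A call is refused whole if a number of a shift passes 50 or a number of a turn 0.15, either way. A call with a gripper value outside its range is refused whole. "gripper" is the opening, from 0 (shut) to 1 (fully open), set as the call begins (left out, the last holds). The fingers move at their own pace and stop on an object; the grip force is fixed at half the most. Time passes only in rows, so rows that do not move let the fingers close. It gives the time, the measured TCP pose, the force, the opening and the grip force at its end, in the units of the state.
- read_state(): the state, without advancing time (a new reading comes with each control period).
- capture(name): name is "scene" or "top" or "wrist"; returns the picture (420x560x3 uint8, red, green, blue); there is no depth.
- camera_info(name): a dict with "fovy" (degrees; the focal length in pixels is half the picture's height over the tangent of half this angle, whatever the lens; pixels are square), "cx", "cy" (the principal point, pixels), "xyz" and "orientation" of the camera in the world; the wrist camera has in their place "T_tool_cam" (4x4, takes a point from camera to tool coordinates, whose origin is the TCP and whose axes are the flange's). Camera axes: x right, y down, z forward; pixel columns grow to the right and rows downward; lengths in m; the calibration is good to about 2 mm. The wrist camera is an equidistant fisheye: a pixel r from the principal point sees the ray r / f radians off the axis. A picture is of the moment at which its call begins: read the wrist's pose just before it. camera_info takes no time and is no camera call.
- hand_in(): hands the job in; it is judged then, once.
The state is a dict: "time_s": time; "joint_positions": joint angles; "qvel": joint speeds; "tau": joint torques, N m; "position": TCP position; "tcp_rot": TCP orientation; "force": force on the tool from outside, world axes, zero at the start; "moment": the same for the moment, N m; "opening": opening from 0.0 (shut) to 1.0 (fully open); "grasp_force": force on a finger pad.
Only numpy, scipy, OpenCV 4.12 (cv2) and the standard library are available. Lean on these libraries where they do the work, as an engineer would, in place of code of your own. Each camera call takes 0.05 s, during which the arm holds its last target. There are 200 camera calls.

## Working session

There is one attempt and no reset: what is moved stays moved. The work goes in short steps, Python scripts to look and compute and a tool call to move; the robot and the scene stay as the last step left them, time stands still between calls to the robot, and variables do not carry over. Pictures are saved under pics/ and viewed, at most 10 in all, crops included, and the job is handed in when it is done.

Besides the shell and the picture viewer there is one more tool, called after ">>>" as name(argument=value, ...) on one line, values as JSON. drive_tool: Moves the arm, as the interface text tells. Its arguments: {"type":"object","properties":{"motion":{"type":"array","items":{"type":"array"}},"gripper":{"type":"number"}},"required":["motion"]}

```bash
mkdir -p pics; ls; cat > h.py <<'E'
import numpy as np, cv2
from rig import read_state, capture, camera_info, hand_in
def save(n,im,): cv2.imwrite('pics/'+n+'.png', im[:,:,::-1])
def ray(name,u,v,st=None):
    c=camera_info(name); f=210/np.tan(np.radians(c['fovy']/2))
    d=np.array([u-c['cx'],v-c['cy']],float)
    if name=='wrist':
        r=np.hypot(*d); t=r/f; k=np.sin(t)/max(r,1e-9)
        dc=np.array([d[0]*k,d[1]*k,np.cos(t)])
        T=np.array(c['T_tool_cam']); R=np.array(st['tcp_rot']); 
        return np.array(st['position'])+R@T[:3,3], R@T[:3,:3]@dc
    return np.array(c['xyz']), np.array(c['orientation'])@np.array([d[0]/f,d[1]/f,1])
def onz(name,u,v,z,st=None):
    o,d=ray(name,u,v,st); return o+d*(z-o[2])/d[2]
E
python3 - <<'E'
from h import *
st=read_state(); print(st)
for n in('scene','top','wrist'):
    im=capture(n); print(camera_info(n)); np.save(n+'.npy',im)
    save(n+'0',im)
E
```

```text
pics
{'time_s': 0.0, 'joint_positions': array([ 6.05911517e+01,  3.02795707e+01,  8.21540653e+01, -1.55320435e-03,
        6.76895510e+01, -1.02288897e+01]), 'qvel': array([ 0.05880945, -0.01472014, -0.01231335, -0.01817475,  0.06663067,
        0.09554328]), 'tau': array([ 1.65426968e-04, -4.40042710e+01, -1.76591098e+01,  6.32177596e-02,
        5.82849118e-02, -1.38368659e-04]), 'position': array([0.20497453, 0.58967588, 0.22157804]), 'tcp_rot': array([[-9.44494551e-01,  3.28525454e-01, -1.03389281e-03],
       [ 3.28526887e-01,  9.44492737e-01, -1.88527559e-03],
       [ 3.57143233e-04, -2.12029411e-03, -9.99997688e-01]]), 'force': array([-0.15881727, -0.62746013,  0.46143817]), 'moment': array([ 0.05568   , -0.02999368,  0.06359292]), 'grasp_force': 0.0, 'opening': 1.0050111952069334}
{'fovy': 48.135930108722974, 'cx': 276.68180539888215, 'cy': 210.3729575815271, 'xyz': array([1.65031118, 0.0931442 , 0.97456125]), 'orientation': array([[-0.08619885,  0.64924379, -0.75568   ],
       [ 0.99610079,  0.04185954, -0.07765946],
       [-0.01878751, -0.7594276 , -0.6503205 ]])}
{'fovy': 54.71877373698946, 'cx': 275.526538962233, 'cy': 209.88358045864865, 'xyz': array([ 0.49735038, -0.00262729,  1.07246526]), 'orientation': array([[-2.37179178e-02, -9.97528784e-01,  6.61345937e-02],
       [-9.99717830e-01,  2.37527644e-02, -2.59457933e-04],
       [-1.31206266e-03, -6.61220863e-02, -9.97810678e-01]])}
{'fovy': 65.70646984690485, 'cx': 276.8272034331162, 'cy': 204.8826159556621, 'T_tool_cam': array([[ 1.36440890e-03, -9.60920887e-01, -2.76819773e-01,
         7.59392086e-02],
       [ 9.99998207e-01,  9.47632846e-04,  1.63935636e-03,
        -9.93188901e-04],
       [-1.31296825e-03, -2.76821514e-01,  9.60920458e-01,
        -1.61724463e-01],
       [ 0.00000000e+00,  0.00000000e+00,  0.00000000e+00,
         1.00000000e+00]])}
```

View pics/top0.png

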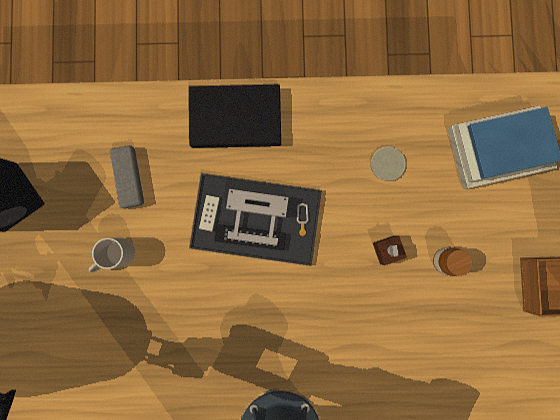

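View pics/scene0.png

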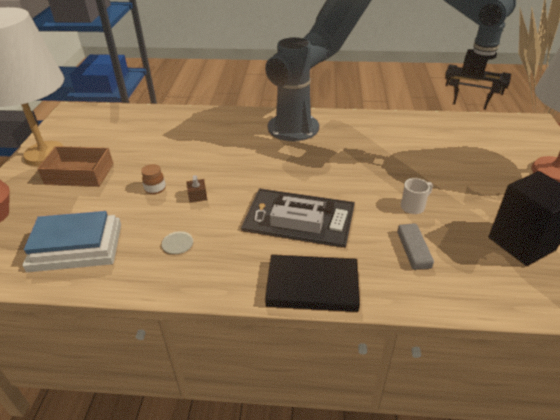

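The top view shows the stand near (390,250) with the pin on it. The slot is near (258,204), the tray is turned about 8°, and the candle at (455,262) is close to the stand.

```bash
python3 - <<'E'
from h import *
im=np.load('top.npy')
g=cv2.cvtColor(im,cv2.COLOR_RGB2GRAY); hsv=cv2.cvtColor(im,cv2.COLOR_RGB2HSV)
# tray outline
m=((hsv[:,:,2]<95)&(hsv[:,:,1]<110)).astype(np.uint8); m[:160]=0;m[275:]=0;m[:,:180]=0;m[:,335:]=0
m=cv2.morphologyEx(m,cv2.MORPH_CLOSE,np.ones((9,9)));c=max(cv2.findContours(m,0,2)[0],key=cv2.contourArea)
r=cv2.minAreaRect(c); P=[onz('top',*p,0.016)[:2] for p in cv2.boxPoints(r)]; print('tray',r,P,[np.linalg.norm(P[i]-P[i-1]) for i in range(4)])
s=((g<70)).astype(np.uint8); s[:197]=0;s[212:]=0;s[:,:238]=0;s[:,278:]=0
c=max(cv2.findContours(s,0,2)[0],key=cv2.contourArea); r=cv2.minAreaRect(c); P=[onz('top',*p,0.052)[:2] for p in cv2.boxPoints(r)]; print('slot',r,onz('top',*r[0],0.052),[np.linalg.norm(P[i]-P[i-1]) for i in range(4)])
e=P[0]-P[1] if np.linalg.norm(P[0]-P[1])>np.linalg.norm(P[2]-P[1]) else P[2]-P[1]
print('slot yaw of y', np.degrees(np.arctan2(e[1],e[0])))
print('stand approx',onz('top',390,249,0.046), 'pintab', onz('top',393,251,0.07))
save('c1',cv2.hconcat([cv2.resize(im[225:275,365:425],None,fx=6,fy=6,interpolation=2),cv2.resize(im[185:235,225:285],None,fx=6,fy=6,interpolation=2)]))
E
```

```text
tray ((255.30001831054688, 218.89999389648438), (123.03657531738281, 76.08467864990234), 8.130101203918457) [array([0.47403156, 0.22373446]), array([0.67034188, 0.19358794]), array([ 0.61679633, -0.12463204]), array([ 0.42176615, -0.09071499])] [np.float64(0.318763439171919), np.float64(0.19861156485054884), np.float64(0.3226934764145753), np.float64(0.19795741318809448)]
slot ((256.9156188964844, 202.56236267089844), (24.32783317565918, 3.5107240676879883), 8.53076457977295) [0.58461234 0.0436135  0.052     ] [np.float64(0.06140250432996076), np.float64(0.008886584678116314), np.float64(0.06143728769408066), np.float64(0.008880511217837688)]
slot yaw of y -99.92294421552064
stand approx [ 0.45984747 -0.28869326  0.046     ] pintab [ 0.45565758 -0.28916688  0.07      ]
```

View pics/c1.png

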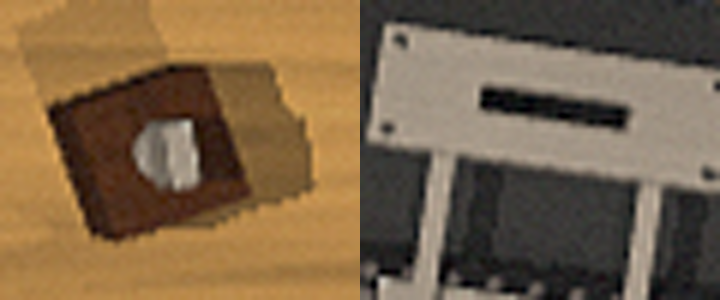

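>>> drive_tool(motion=[[[-41,-24,0],[0,0,0]],[[-41,-24,0],[0,0,0]],[[-41,-24,0],[0,0,0]],[[-41,-24,0],[0,0,0]],[[-41,-24,0],[0,0,0]]])

```text
time_s: 0.65
position: [0.3602, 0.408, 0.2224]
tcp_rot: [[-0.945, 0.328, -0.0], [0.328, 0.945, -0.0], [0.0, -0.0, -1.0]]
force: [0.4, 0.8, -0.0]
opening: 0.998
grasp_force: 0.0
```

>>> drive_tool(motion=[[[-41,-24,0],[0,0,0]],[[-41,-24,0],[0,0,0]],[[-41,-24,0],[0,0,-0.11]],[[0,0,0],[0,0,-0.11]],[[0,0,0],[0,0,-0.11]]])

```text
time_s: 1.15
position: [0.4532, 0.2995, 0.2222]
tcp_rot: [[-1.0, 0.004, -0.001], [0.004, 1.0, -0.0], [0.001, -0.0, -1.0]]
force: [0.3, -0.0, -0.6]
opening: 0.998
grasp_force: 0.0
```

>>> drive_tool(motion=[[[0,-45,0],[0,0,0]],[[0,-45,0],[0,0,0]],[[0,-45,0],[0,0,0]],[[0,-45,0],[0,0,0]],[[0,-45,0],[0,0,0]]])

```text
time_s: 1.65
position: [0.4506, 0.0746, 0.2225]
tcp_rot: [[-1.0, 0.004, 0.0], [0.004, 1.0, -0.0], [-0.0, -0.0, -1.0]]
force: [0.3, 1.0, 0.3]
opening: 1.003
grasp_force: 0.0
```

>>> drive_tool(motion=[[[0,-45,0],[0,0,0]],[[0,-45,0],[0,0,0]],[[0,-45,0],[0,0,0]],[[0,-45,0],[0,0,0]],[[0,-45,0],[0,0,0]]])

```text
time_s: 2.15
position: [0.4494, -0.1506, 0.2225]
tcp_rot: [[-1.0, 0.005, 0.0], [0.005, 1.0, 0.0], [-0.0, 0.0, -1.0]]
force: [1.6, 1.4, -0.1]
opening: 0.999
grasp_force: 0.0
```

>>> drive_tool(motion=[[[0,-45,20],[0,0,0]],[[0,-45,20],[0,0,0]],[[0,-45,10],[0,0,0]],[[0,0,0],[0,0,0]],[[0,0,0],[0,0,0]]])

```text
time_s: 2.65
position: [0.4486, -0.2843, 0.1718]
tcp_rot: [[-1.0, 0.007, -0.001], [0.007, 1.0, 0.002], [0.001, 0.002, -1.0]]
force: [-0.6, 0.9, 0.5]
opening: 1.0
grasp_force: 0.0
```

```bash
python3 - <<'E'
from h import *
st=read_state(); im=capture('wrist'); np.save('w1.npy',im); save('w1',im); print(st['position'],st['tcp_rot'],st['joint_positions'],st['force'])
import pickle; pickle.dump(st,open('w1.pkl','wb'))
E
```

```text
[ 0.44859626 -0.28432063  0.17181363] [[-0.99997282  0.00727436 -0.00120209]
 [ 0.00727234  0.99997215  0.00167883]
 [ 0.00121427  0.00167004 -0.99999787]] [-4.44421388e+01  2.70674790e+01  9.84711333e+01  2.50955224e-02
  5.45779150e+01 -1.34039968e+02] [-0.61512838  0.86987694  0.46401442]
```

View pics/w1.png

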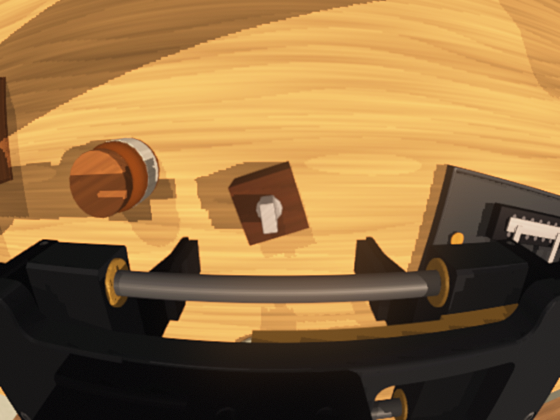

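The wrist view shows the stand around (268,203), with the tab near (268,218) and its long side near-vertical in the image. Both fingers straddle it clear of everything.

```bash
python3 - <<'E'
from h import *; import pickle
im=np.load('w1.npy'); st=pickle.load(open('w1.pkl','rb'))
save('w1c',cv2.resize(im[155:250,220:320],None,fx=6,fy=6,interpolation=2))
hsv=cv2.cvtColor(im,cv2.COLOR_RGB2HSV)
m=((hsv[:,:,1]<90)&(hsv[:,:,2]>70)).astype(np.uint8); k=np.zeros_like(m);k[180:245,235:305]=1;m*=k
c=max(cv2.findContours(m,0,2)[0],key=cv2.contourArea);print(cv2.boundingRect(c),cv2.minAreaRect(c))
# stand: dark red-brown
m=((hsv[:,:,2]<130)&(hsv[:,:,0]<14)).astype(np.uint8)
k[:]=0;k[155:250,225:315]=1;m*=k;m=cv2.morphologyEx(m,cv2.MORPH_CLOSE,np.ones((15,15)))
c=max(cv2.findContours(m,0,2)[0],key=cv2.contourArea);print(cv2.approxPolyDP(c,4,True)[:,0])
for p in cv2.approxPolyDP(c,4,True)[:,0]: print(p,onz('wrist',*p,0.046,st))
E
```

```text
(256, 196, 26, 38) ((268.5, 214.5), (37.0, 25.0), 90.0)
[[288 162]
 [235 178]
 [228 188]
 [250 244]
 [307 227]]
[288 162] [ 0.41541213 -0.27441327  0.046     ]
[235 178] [ 0.42956502 -0.32233855  0.046     ]
[228 188] [ 0.43879174 -0.32914377  0.046     ]
[250 244] [ 0.49404289 -0.3106003   0.046     ]
[307 227] [ 0.47704124 -0.25628765  0.046     ]
```

View pics/w1c.png

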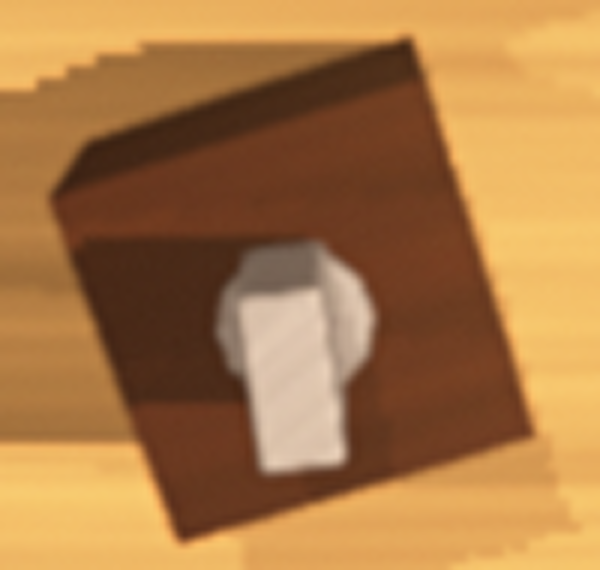

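```bash
python3 - <<'E'
from h import *; import pickle
st=pickle.load(open('w1.pkl','rb'))
f=lambda p,z: onz('wrist',p[0]/6+219.6,p[1]/6+154.6,z,st)[:2]
S=np.array([f(p,.046) for p in[(52,195),(415,85),(530,435),(182,543)]]);print('stand',S.mean(0),[np.linalg.norm(S[i]-S[i-1]) for i in range(4)])
T=np.array([f(p,.077) for p in[(240,292),(318,290),(345,465),(262,472)]]);print('tab',T.mean(0),[np.linalg.norm(T[i]-T[i-1]) for i in range(4)])
e=(T[2]+T[3]-T[0]-T[1])/2;print('tab x dir deg',np.degrees(np.arctan2(e[1],e[0])))
s=S[2]-S[1];print(np.degrees(np.arctan2(s[1],s[0])))
c=f((297,325),.049);print('collar',c)
g=(T.mean(0)+S.mean(0))/2
d=np.array([*g,0.0525])-st['position'];print('tool mm',np.array(st['tcp_rot']).T@d*1000)
E
```

```text
stand [ 0.45796301 -0.29217143] [np.float64(0.0600531236474369), np.float64(0.05752627370792779), np.float64(0.05853734435965083), np.float64(0.05817418172645554)]
tab [ 0.45763964 -0.29192905] [np.float64(0.02646597531981948), np.float64(0.010674339653298594), np.float64(0.025812667701378564), np.float64(0.01173359118858732)]
tab x dir deg 6.667294691832354
18.239135848686043
collar [ 0.45793015 -0.29170333]
tool mm [ -9.40590399  -7.86168718 119.28932999]
```

>>> drive_tool(motion=[[[-9.4,-7.9,0],[0,0,-0.124]],[[0,0,35],[0,0,0]],[[0,0,35],[0,0,0]],[[0,0,25],[0,0,0]],[[0,0,0],[0,0,0]]], gripper=0.6)

```text
time_s: 3.2
position: [0.4568, -0.288, 0.0752]
tcp_rot: [[-0.993, -0.121, -0.005], [-0.121, 0.993, 0.006], [0.005, 0.006, -1.0]]
force: [-0.3, 0.6, -0.2]
opening: 0.647
grasp_force: 0.0
```

>>> drive_tool(motion=[[[0,0,12],[0,0,0]],[[0,0,12],[0,0,0]],[[0,0,0],[0,0,0]],[[0,0,0],[0,0,0]]])

```text
time_s: 3.6
position: [0.4588, -0.2918, 0.0539]
tcp_rot: [[-0.993, -0.119, 0.0], [-0.119, 0.993, -0.0], [-0.0, -0.0, -1.0]]
force: [-0.1, -0.8, -0.1]
opening: 0.599
grasp_force: 0.0
```

>>> drive_tool(motion=[[[0,0,1.5],[0,0,0]],[[0,0,0],[0,0,0]],[[0,0,0],[0,0,0]]], gripper=0.0)

```text
time_s: 3.9
position: [0.4587, -0.292, 0.0524]
tcp_rot: [[-0.993, -0.119, 0.0], [-0.119, 0.993, -0.0], [-0.0, -0.001, -1.0]]
force: [0.7, -0.0, -0.2]
opening: 0.408
grasp_force: 0.0
```

>>> drive_tool(motion=[[[0,0,0],[0,0,0]],[[0,0,0],[0,0,0]],[[0,0,0],[0,0,0]],[[0,0,0],[0,0,0]]])

```text
time_s: 4.3
position: [0.4586, -0.2918, 0.0521]
tcp_rot: [[-0.993, -0.119, 0.0], [-0.119, 0.993, -0.0], [-0.0, -0.0, -1.0]]
force: [1.4, 0.6, 0.4]
opening: 0.14
grasp_force: 30.0
```

>>> drive_tool(motion=[[[0,0,-10],[0,0,0]],[[0,0,-20],[0,0,0]],[[0,0,-30],[0,0,0]],[[0,0,-30],[0,0,0]],[[0,0,-20],[0,0,0]]])

```text
time_s: 4.8
position: [0.459, -0.2922, 0.1646]
tcp_rot: [[-0.993, -0.119, 0.002], [-0.119, 0.993, -0.002], [-0.002, -0.002, -1.0]]
force: [-0.3, -0.9, -1.6]
opening: 0.136
grasp_force: 30.0
```

```bash
python3 - <<'E'
from h import *
st=read_state(); R=np.array(st['tcp_rot'])
d=np.array([0.585,0.044,0.13])-st['position'];print(st['position'],'tool mm',R.T@d*1000)
E
```

```text
[ 0.45904894 -0.29217759  0.16461987] tool mm [-165.00165655  318.87448877   34.22124065]
```

>>> drive_tool(motion=[[[-20.6,39.9,0],[0,0,0]],[[-20.6,39.9,0],[0,0,0]],[[-20.6,39.9,0],[0,0,0]],[[-20.6,39.9,0],[0,0,0]],[[-20.6,39.9,0],[0,0,0]]])

```text
time_s: 5.3
position: [0.5373, -0.0797, 0.1627]
tcp_rot: [[-0.993, -0.119, 0.0], [-0.119, 0.993, -0.0], [-0.0, -0.0, -1.0]]
force: [1.1, -0.9, -0.1]
opening: 0.133
grasp_force: 30.0
```

>>> drive_tool(motion=[[[-20.6,39.9,0],[0,0,0]],[[-20.6,39.9,0],[0,0,0]],[[-20.6,39.9,0],[0,0,0.145]],[[0,0,10],[0,0,0.144]],[[0,0,0],[0,0,0]]])

```text
time_s: 5.8
position: [0.5831, 0.0459, 0.1515]
tcp_rot: [[-0.986, 0.164, -0.002], [0.164, 0.986, 0.0], [0.002, -0.0, -1.0]]
force: [-0.7, 0.3, -0.6]
opening: 0.135
grasp_force: 30.0
```

>>> drive_tool(motion=[[[0,0,0],[0,0,0]],[[0,0,0],[0,0,0]]])

```text
time_s: 6.0
position: [0.5839, 0.0433, 0.1525]
tcp_rot: [[-0.986, 0.167, 0.0], [0.167, 0.986, -0.0], [-0.0, -0.0, -1.0]]
force: [0.5, -0.2, 0.1]
opening: 0.137
grasp_force: 30.0
```

```bash
python3 - <<'E'
from h import *; import pickle
st=read_state(); im=capture('wrist'); np.save('w2.npy',im); save('w2',im); print(st['position'],st['tcp_rot'],st['force'])
pickle.dump(st,open('w2.pkl','wb'))
E
```

```text
[0.58394185 0.04329706 0.15250515] [[-9.86028936e-01  1.66574079e-01  1.14900245e-04]
 [ 1.66574056e-01  9.86028929e-01 -1.88523259e-04]
 [-1.44698054e-04 -1.66749989e-04 -9.99999976e-01]] [ 0.51173227 -0.20305416  0.08874305]
```

View pics/w2.png

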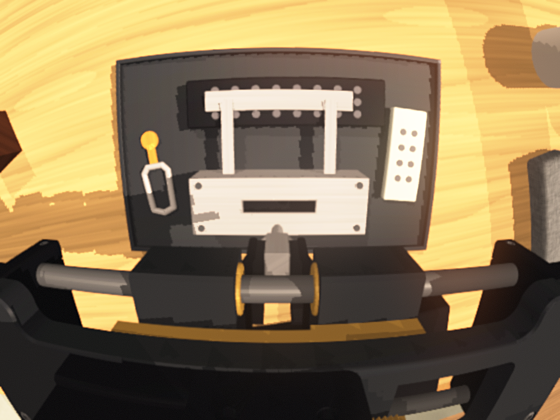

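The slot sits at (279,207) and is parallel to the image rows. The held pin's tip shows near (277,228), just below the slot because it is still higher up.

```bash
python3 - <<'E'
from h import *; import pickle
im=np.load('w2.npy'); st=pickle.load(open('w2.pkl','rb'))
g=cv2.cvtColor(im,cv2.COLOR_RGB2GRAY)
m=(g<110).astype(np.uint8);k=np.zeros_like(m);k[194:220,232:325]=1;m*=k
c=max(cv2.findContours(m,0,2)[0],key=cv2.contourArea);x,y,w,h=cv2.boundingRect(c);print(x,y,w,h)
R=np.array(st['tcp_rot']);P=np.array(st['position'])
def tl(u,v,z): q=onz('wrist',u,v,z,st);return q,(R.T@(q-P))*1000
# slot quad in image: left/right edges at mid-row, sub-pixel by row/col intensity
for n,(u,v) in dict(l=(x-.5,y+h/2-.5),r=(x+w-.5,y+h/2-.5),t=(x+w/2,y-.5),b=(x+w/2,y+h-.5)).items(): print(n,tl(u,v,.052))
for u in (250,265,279,294,308): print(u,g[196:222,u])
# top face of housing corners
save('w2c',cv2.resize(im[165:275,225:330],None,fx=5,fy=5,interpolation=2))
# pin tip predicted by ray at tip height
print('tip',tl(277,228,P[2]-.0442))
E
```

```text
243 201 72 11
l (array([0.57954789, 0.01413388, 0.052     ]), array([ -0.5107162 , -29.47090446, 100.5101409 ]))
r (array([0.58960428, 0.07403172, 0.052     ]), array([ -0.44917573,  31.26523408, 100.50000425]))
t (array([0.57991202, 0.04525945, 0.052     ]), array([  4.31496027,   1.28046576, 100.50431485]))
b (array([0.58941124, 0.04368625, 0.052     ]), array([ -5.31360574,   1.31156999, 100.5057029 ]))
250 [236 237 237 225 163  83  53  56  56  58  57  56  53  50  46  75 151 216
 233 234 234 233 233 235 235 234]
265 [237 238 238 225 162  83  56  59  59  60  60  61  57  53  50  76 152 216
 234 235 234 233 234 235 235 234]
279 [238 239 239 226 161  79  52  58  61  63  62  60  59  56  53  77 152 216
 234 235 235 234 235 235 235 234]
294 [239 240 239 227 164  82  54  56  59  59  59  58  59  57  57  81 155 218
 235 236 236 236 236 236 235 235]
308 [239 241 240 226 159  82  57  58  60  62  61  61  60  60  59  85 157 219
 236 237 237 237 237 236 236 235]
tip (array([0.58335497, 0.04289281, 0.10830515]), array([ 0.51773811, -0.48898967, 44.2000077 ]))
```

View pics/w2c.png

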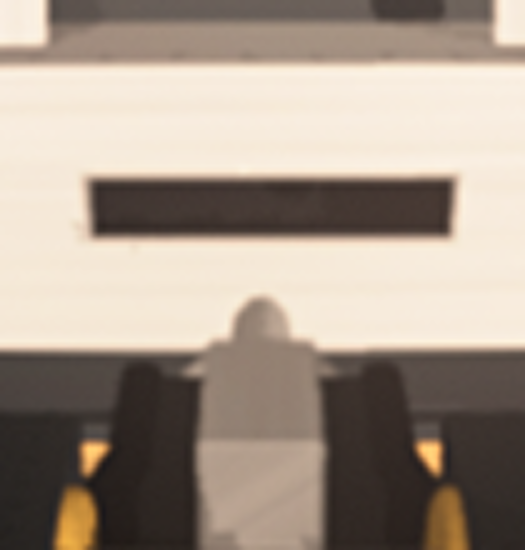

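>>> drive_tool(motion=[[[-0.8,-21.6,0],[0,0,0]],[[0,0,25],[0,0,0]],[[0,0,20],[0,0,0]],[[0,0,4],[0,0,0]],[[0,0,0],[0,0,0]]])

```text
time_s: 6.55
position: [0.5808, 0.0221, 0.1028]
tcp_rot: [[-0.986, 0.168, -0.001], [0.168, 0.986, 0.0], [0.001, -0.0, -1.0]]
force: [-0.0, -0.2, -0.7]
opening: 0.137
grasp_force: 30.0
```

```bash
python3 - <<'E'
from h import *; import pickle
st=read_state(); im=capture('wrist'); print(st['position'],st['force'])
save('w3',cv2.resize(im[165:275,215:340],None,fx=6,fy=5,interpolation=2))
E
```

```text
[0.58083408 0.02213787 0.10277123] [-0.00123878 -0.15650479 -0.65104833]
```

View pics/w3.png

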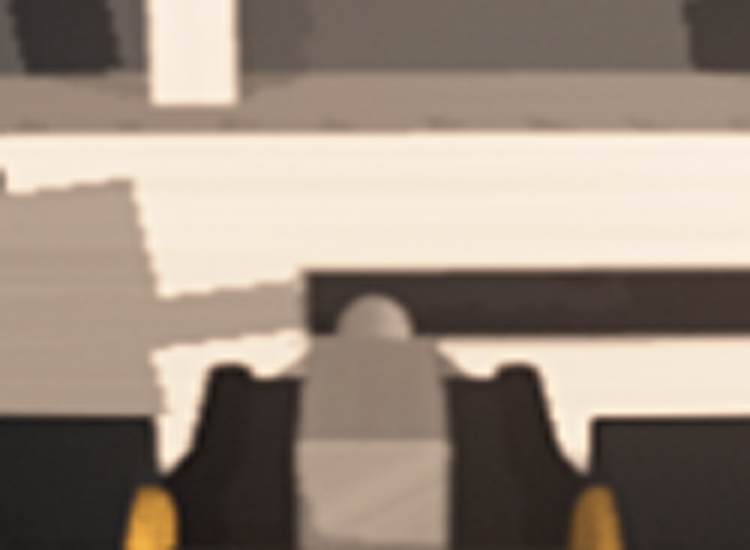

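The tip is just inside the slot's left end at zoom (375,296), and the slot's edges are at zoom rows 270 and 334.

```bash
python3 - <<'E'
from h import *
st=read_state();R=np.array(st['tcp_rot']);P=np.array([0.58083408,0.02213787,0.10277123])
st=dict(st,position=P)
t=lambda u,v,z:(R.T@(onz('wrist',u,v,z,st)-P))[:2]*1000
print('tip edge',t(277,223.8,P[2]-.0442)); print('slot far',t(277,218.6,.052),'near',t(277,231.4,.052),'left',t(265.6,225,.052))
E
```

```text
tip edge [ 3.52198522 -0.49366634]
slot far [ 5.00502261 -0.48391516] near [-4.4260584  -0.46946587] left [ 0.30967906 -8.38337875]
```

>>> drive_tool(motion=[[[0,0,6],[0,0,0]],[[0,0,4],[0,0,0]],[[0,0,4],[0,0,0]],[[0,0,0],[0,0,0]]])

```text
time_s: 7.0
position: [0.5809, 0.023, 0.0886]
tcp_rot: [[-0.986, 0.167, -0.001], [0.167, 0.986, 0.0], [0.001, -0.0, -1.0]]
force: [0.1, -0.2, -0.9]
opening: 0.136
grasp_force: 30.0
```

>>> drive_tool(motion=[[[0,0,5],[0,0,0]],[[0,0,5],[0,0,0]],[[0,0,4],[0,0,0]],[[0,0,0],[0,0,0]]])

```text
time_s: 7.4
position: [0.5808, 0.0229, 0.0743]
tcp_rot: [[-0.986, 0.167, -0.001], [0.167, 0.986, 0.0], [0.001, -0.0, -1.0]]
force: [-1.5, -0.4, -1.0]
opening: 0.137
grasp_force: 30.0
```

Inside the slot and free of contact; now down in small steps.

>>> drive_tool(motion=[[[0,0,0.7],[0,0,0]],[[0,0,0.7],[0,0,0]],[[0,0,0],[0,0,0]]])

```text
time_s: 7.7
position: [0.5813, 0.0228, 0.0737]
tcp_rot: [[-0.986, 0.167, 0.0], [0.167, 0.986, -0.0], [-0.0, -0.0, -1.0]]
force: [-0.1, 0.3, -0.5]
opening: 0.137
grasp_force: 30.0
```

>>> drive_tool(motion=[[[0,0,0.6],[0,0,0]],[[0,0,0],[0,0,0]]])

```text
time_s: 7.9
position: [0.5812, 0.0228, 0.0731]
tcp_rot: [[-0.986, 0.167, 0.0], [0.167, 0.986, -0.0], [-0.0, -0.0, -1.0]]
force: [-0.3, -1.2, -0.6]
opening: 0.134
grasp_force: 30.0
```

>>> drive_tool(motion=[[[0,0,0.5],[0,0,0]],[[0,0,0],[0,0,0]]])

```text
time_s: 8.1
position: [0.5812, 0.0228, 0.0725]
tcp_rot: [[-0.986, 0.167, 0.0], [0.167, 0.986, -0.0], [-0.0, -0.0, -1.0]]
force: [-0.5, -0.4, -1.4]
opening: 0.134
grasp_force: 30.0
```

>>> drive_tool(motion=[[[0,0,0.5],[0,0,0]],[[0,0,0],[0,0,0]]])

```text
time_s: 8.3
position: [0.5813, 0.0228, 0.0721]
tcp_rot: [[-0.986, 0.167, 0.0], [0.167, 0.986, -0.0], [-0.0, 0.0, -1.0]]
force: [-0.6, -0.6, 0.3]
opening: 0.13
grasp_force: 30.0
```

>>> drive_tool(motion=[[[0,0,0.3],[0,0,0]],[[0,0,0],[0,0,0]]])

```text
time_s: 8.5
position: [0.5814, 0.0228, 0.0721]
tcp_rot: [[-0.986, 0.167, 0.0], [0.167, 0.986, -0.0], [-0.0, -0.0, -1.0]]
force: [-0.4, -0.3, 2.4]
opening: 0.137
grasp_force: 30.0
```

>>> drive_tool(motion=[[[0,0,0.35],[0,0,0]],[[0,0.5,0],[0,0,0]],[[0,0.5,0],[0,0,0]],[[0,0.5,0],[0,0,0]],[[0,0.5,0],[0,0,0]]])

```text
time_s: 9.0
position: [0.5817, 0.0237, 0.0719]
tcp_rot: [[-0.986, 0.166, 0.0], [0.166, 0.986, -0.002], [-0.0, -0.002, -1.0]]
force: [-1.5, -1.7, 5.5]
opening: 0.133
grasp_force: 30.0
```

>>> drive_tool(motion=[[[0,0.6,0],[0,0,0]],[[0,0.6,0],[0,0,0]],[[0,0.6,0],[0,0,0]],[[0,0.6,0],[0,0,0]],[[0,0.6,0],[0,0,0]]])

```text
time_s: 9.5
position: [0.5826, 0.0267, 0.072]
tcp_rot: [[-0.986, 0.166, 0.001], [0.166, 0.986, -0.002], [-0.001, -0.002, -1.0]]
force: [-0.8, -4.4, 5.0]
opening: 0.132
grasp_force: 30.0
```

>>> drive_tool(motion=[[[0,0.6,0],[0,0,0]],[[0,0.6,0],[0,0,0]],[[0,0.6,0],[0,0,0]],[[0,0.6,0],[0,0,0]],[[0,0.6,0],[0,0,0]]])

```text
time_s: 10.0
position: [0.5833, 0.0297, 0.072]
tcp_rot: [[-0.986, 0.167, 0.002], [0.167, 0.986, -0.002], [-0.002, -0.001, -1.0]]
force: [-1.0, -3.8, 5.1]
opening: 0.133
grasp_force: 30.0
```

>>> drive_tool(motion=[[[0,0.6,0],[0,0,0]],[[0,0.6,0],[0,0,0]],[[0,0.6,0],[0,0,0]],[[0,0.6,0],[0,0,0]],[[0,0.6,0],[0,0,0]]])

```text
time_s: 10.5
position: [0.5839, 0.0327, 0.072]
tcp_rot: [[-0.986, 0.167, 0.002], [0.167, 0.986, -0.002], [-0.002, -0.001, -1.0]]
force: [-0.9, -3.8, 5.2]
opening: 0.136
grasp_force: 30.0
```

The tool has drifted about 1 mm off the slot's centre line in +X, so I'll correct that during the next step.

>>> drive_tool(motion=[[[0.5,0,0],[0,0,0]],[[0.5,0.6,0],[0,0,0]],[[0,0.6,0],[0,0,0]],[[0,0.6,0],[0,0,0]],[[0,0.6,0],[0,0,0]]])

```text
time_s: 11.0
position: [0.5835, 0.0356, 0.0719]
tcp_rot: [[-0.986, 0.167, 0.002], [0.167, 0.986, -0.001], [-0.002, -0.001, -1.0]]
force: [0.8, -5.4, 5.6]
opening: 0.136
grasp_force: 30.0
```

>>> drive_tool(motion=[[[0.2,0.6,0],[0,0,0]],[[0,0.6,0],[0,0,0]],[[0,0.6,0],[0,0,0]],[[0,0.6,0],[0,0,0]],[[0,0.6,0],[0,0,0]]])

```text
time_s: 11.5
position: [0.5835, 0.0386, 0.0719]
tcp_rot: [[-0.986, 0.167, 0.002], [0.167, 0.986, -0.001], [-0.002, -0.001, -1.0]]
force: [-0.7, -4.4, 7.2]
opening: 0.135
grasp_force: 30.0
```

>>> drive_tool(motion=[[[0,0.6,0],[0,0,0]],[[0,0.6,0],[0,0,0]],[[0,0.6,0],[0,0,0]],[[0,0.6,0],[0,0,0]],[[0,0.6,0],[0,0,0]]])

```text
time_s: 12.0
position: [0.5838, 0.0415, 0.0719]
tcp_rot: [[-0.986, 0.167, 0.001], [0.167, 0.986, -0.001], [-0.001, -0.001, -1.0]]
force: [-0.2, -4.5, 6.1]
opening: 0.138
grasp_force: 30.0
```

>>> drive_tool(motion=[[[0,0.6,0],[0,0,0]],[[0,0.6,0],[0,0,0]],[[0,0.6,0],[0,0,0]],[[0,0.6,0],[0,0,0]],[[0,0.6,0],[0,0,0]]])

```text
time_s: 12.5
position: [0.5842, 0.0445, 0.0718]
tcp_rot: [[-0.986, 0.167, 0.001], [0.167, 0.986, -0.001], [-0.001, -0.001, -1.0]]
force: [0.1, -4.3, 5.6]
opening: 0.134
grasp_force: 30.0
```

>>> drive_tool(motion=[[[-0.2,0.6,0],[0,0,0]],[[0,0.6,0],[0,0,0]],[[0,0.6,0],[0,0,0]],[[0,0.6,0],[0,0,0]],[[0,0.6,0],[0,0,0]]])

```text
time_s: 13.0
position: [0.5846, 0.0482, 0.0709]
tcp_rot: [[-0.986, 0.167, 0.0], [0.167, 0.986, 0.0], [-0.0, 0.0, -1.0]]
force: [1.0, -1.8, -0.8]
opening: 0.133
grasp_force: 30.0
```

The tip dropped: z fell by 1 mm and the force vanished. Feeding down gently.

>>> drive_tool(motion=[[[0,0,0.6],[0,0,0]],[[0,0,0.6],[0,0,0]],[[0,0,0.4],[0,0,0]],[[0,0,0],[0,0,0]]])

```text
time_s: 13.4
position: [0.5847, 0.0482, 0.0699]
tcp_rot: [[-0.986, 0.167, 0.0], [0.167, 0.986, 0.0], [-0.0, 0.0, -1.0]]
force: [1.7, -0.3, 1.4]
opening: 0.132
grasp_force: 30.0
```

>>> drive_tool(motion=[[[-0.5,0,0],[0,0,0]],[[0,0,0.5],[0,0,0]],[[0,0,0.5],[0,0,0]],[[0,0,0.5],[0,0,0]],[[0,0,0],[0,0,0]]])

```text
time_s: 13.9
position: [0.5849, 0.0479, 0.0681]
tcp_rot: [[-0.986, 0.167, -0.0], [0.167, 0.986, -0.0], [0.0, -0.0, -1.0]]
force: [1.4, -0.5, 0.6]
opening: 0.132
grasp_force: 30.0
```

>>> drive_tool(motion=[[[-0.3,0,0.6],[0,0,0]],[[0,0,0.6],[0,0,0]],[[0,0,0.6],[0,0,0]],[[0,0,0.6],[0,0,0]],[[0,0,0],[0,0,0]]])

```text
time_s: 14.4
position: [0.5853, 0.0479, 0.0658]
tcp_rot: [[-0.986, 0.167, -0.0], [0.167, 0.986, -0.0], [0.0, -0.0, -1.0]]
force: [1.3, -0.2, -0.5]
opening: 0.139
grasp_force: 30.0
```

>>> drive_tool(motion=[[[-0.2,0,0.8],[0,0,0]],[[0,0,0.8],[0,0,0]],[[0,0,0.8],[0,0,0]],[[0,0,0.8],[0,0,0]],[[0,0,0],[0,0,0]]])

```text
time_s: 14.9
position: [0.5854, 0.0479, 0.0625]
tcp_rot: [[-0.986, 0.167, -0.0], [0.167, 0.986, 0.0], [0.0, -0.0, -1.0]]
force: [0.7, -0.8, -0.5]
opening: 0.136
grasp_force: 30.0
```

>>> drive_tool(motion=[[[0,0,0.8],[0,0,0]],[[0,0,0.8],[0,0,0]],[[0,0,0.8],[0,0,0]],[[0,0,0.8],[0,0,0]],[[0,0,0],[0,0,0]]])

```text
time_s: 15.4
position: [0.5854, 0.0478, 0.0594]
tcp_rot: [[-0.986, 0.167, -0.0], [0.167, 0.986, 0.0], [0.0, -0.0, -1.0]]
force: [0.2, -1.2, -0.9]
opening: 0.134
grasp_force: 30.0
```

>>> drive_tool(motion=[[[0,0,0.5],[0,0,0]],[[0,0,0.5],[0,0,0]],[[0,0,0.5],[0,0,0]],[[0,0,0],[0,0,0]]])

```text
time_s: 15.8
position: [0.5855, 0.0479, 0.0581]
tcp_rot: [[-0.986, 0.167, -0.0], [0.167, 0.986, -0.0], [0.0, -0.0, -1.0]]
force: [1.2, -0.9, 1.7]
opening: 0.137
grasp_force: 30.0
```

The collar touches at exactly the expected height. A light press to seat it, then release.

>>> drive_tool(motion=[[[0,0,0.4],[0,0,0]],[[0,0,0.2],[0,0,0]],[[0,0,0],[0,0,0]]])

```text
time_s: 16.1
position: [0.5855, 0.0479, 0.0581]
tcp_rot: [[-0.986, 0.167, 0.0], [0.167, 0.986, -0.0], [-0.0, -0.0, -1.0]]
force: [0.3, -0.7, 5.2]
opening: 0.14
grasp_force: 30.0
```

>>> drive_tool(motion=[[[0,0,-0.5],[0,0,0]],[[0,0,0],[0,0,0]],[[0,0,0],[0,0,0]],[[0,0,0],[0,0,0]],[[0,0,0],[0,0,0]]], gripper=0.5)

```text
time_s: 16.6
position: [0.5852, 0.048, 0.0576]
tcp_rot: [[-0.986, 0.167, -0.001], [0.167, 0.986, 0.0], [0.001, 0.0, -1.0]]
force: [1.0, -0.7, -0.3]
opening: 0.463
grasp_force: 0.0
```

>>> drive_tool(motion=[[[0,0,-5],[0,0,0]],[[0,0,-20],[0,0,0]],[[0,0,-30],[0,0,0]],[[0,0,-30],[0,0,0]],[[0,0,0],[0,0,0]]])

```text
time_s: 17.1
position: [0.5887, 0.0476, 0.1474]
tcp_rot: [[-0.986, 0.167, 0.009], [0.167, 0.986, -0.001], [-0.009, 0.001, -1.0]]
force: [0.9, 0.1, -0.2]
opening: 0.498
grasp_force: 0.0
```

```bash
python3 - <<'E'
from h import *
st=read_state(); im=capture('wrist'); print(st['position'],st['force'],st['opening'])
save('w4',cv2.resize(im[70:250,110:450],None,fx=2.3,fy=2.3,interpolation=2))
E
```

```text
[0.58866307 0.04761322 0.14736934] [ 0.92050552  0.1227846  -0.23425933] 0.49814385942510836
```

View pics/w4.png

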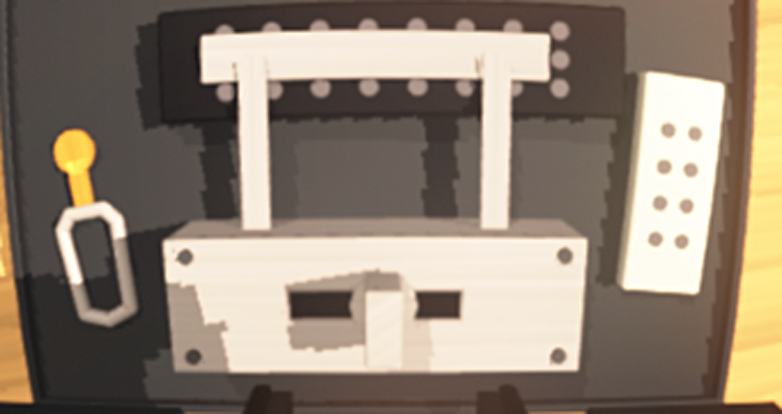

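The pin stands upright in the slot at zoom (383,310) with its collar flat on the cover, the gripper is clear, and everything else is in place.

```bash
python3 -c "
from rig import hand_in; print(hand_in())"
```

```text
the job is handed in; nothing more can be done
None
```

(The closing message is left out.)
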